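# Snap the swatch pack's press stud shut with the snap pliers

## Task

The press stud that binds the colour swatches in the wooden stand is still open. Pick up the red-handled snap pliers by both handles, squeeze the stud between the two jaws until it clicks shut, then let the jaws open, take the pliers off and lay them down flat on the bare table (do not drop them). Press the stud only with the pliers, and leave the ink bottle, red paint bottle, green paint tube and eraser where they are.

Things in the scene. Friction and masses are not known exactly. Their poses are not given: they have to be found in the camera images.
- pliers: Snap pliers, 170 mm long, 22 mm high, 0.17 kg, red handles, steel jaws; flat and open on the robot's right. Origin: under the pivot, on the underside. z up, x along the mid-line to the jaws (when open), y left. It is the arm with the left jaw and right handle; the other arm is hinged on it, so closed by an angle q the mid-line heads +q/2 (about z) in this frame. They balance 60 mm behind the pivot.
- pliers_grip (a point): Between the flat grips of the handles (each 30 mm long, 22 mm high), on the mid-line, 65 mm behind the pivot, 11 mm over the underside. Close the fingers on them along the pliers' y. Over their outsides: 62 mm open, pinched to about 55 mm (15 N) they carry well with 35 mm between the jaws, 30 to 34 mm when the stud is squeezed shut.
- pliers_jaws (a point): On the mid-line 58 mm ahead of the pivot, 11 mm over the underside: bring this point onto the stud. The jaws' tips are steel balls of 9 mm radius, 50 mm ahead of the pivot when open (40 mm clear between them); closed in a hand that stays still, they move about 10 mm forward, to where this point was. Pivot boss: 13 mm radius.
- pliers_arm (a joint): Closing angle between the two arms, rad: 0 open (40 mm between the tips), 0.42 to 0.48 with the stud squeezed hard shut (18 mm), 0.6 at the stop. A spring opens them: at the grips about 13 N starts to close them, about 19 N holds them at the shut stud, and about 6 N more snaps it; 40 N is ample. Springs back to 0 when let go.
- stand: Fixed wooden swatch stand on the robot's left, base 100 x 110 x 18 mm, two cheeks up to 51 mm high. Origin on the table under the stud (with the pack at mid-slot), 30 mm behind the base's front edge. z up, y along the stud's axis towards the red cap; -x is the open side from which the pliers come, jaws along the stand's +x. A paint box with raised lid is between: carry 0.3 m high.
- stud (a point): Centre of the shut stud, 100 mm over the table, in an upright pack of coloured swatches: 8 mm thick (stand's y), from 15 mm on the -x side of the stud to 35 mm on the +x side, top at 116 mm. The steel back ends 9 mm from it on the stand's -y side; the red cap's face is 15 mm from it on the +y side while open, 9 mm when shut. Moves with the pack.
- pack (a joint): Sideways place of the pack in the stand's slot along the stand's y, -0.008 to 0.008 m. The pack slides freely (about 1 N), so it centres itself between the jaws.
- stud_cap (a joint): Travel of the stud's cap, m: 0 open, 0.006 shut. About 7 N start it; past 0.003 it snaps to 0.006 by itself and stays.
- stud_button: Red plastic disc of the stud's cap, 24 mm in diameter, 5 mm thick, axis along the stand's y; it can spin on that axis. Origin on the stud's axis, 10 mm before the disc's inner face and 15 mm before its outer face (so at stud while the stud is open).
- stud_back: Steel back half of the stud, a disc of 24 mm diameter, 5 mm thick, on the stand's -y side of the pack; it can spin on its axis. Origin at stud; the disc's outer face is 9 mm from it.
- ink_bottle: Bystander: dark ink bottle with a white cap, 43 mm wide, 92 mm high, origin under its centre.
- poster_red: Bystander: red paint bottle, 57 mm wide, 140 mm high, origin under its centre.
- tube_green: Bystander: lying white paint tube with a green band, 35 x 108 x 28 mm, origin under its centre.
- eraser: Bystander: white eraser, 22 x 58 x 12 mm, origin under its centre.

How it is judged:
On the way, in this order (a step that is already met when the one before it is completed fails the run):
1. the pliers are picked up, more than 40 mm off the table (height (world z) of pliers above 0.04 m), for 0.2 s.
2. the stud is shut while both its halves are squeezed by the pliers at once (over 2 N on each) (value of joint stud_cap above 0.005 m and contact force between pliers and stud_button above 2 N and contact force between pliers and stud_back above 2 N), for 0.1 s.
3. the pliers are lowered to the table in the fingers, not dropped (height (world z) of pliers below 0.02 m and contact force between the fingers and pliers above 0.5 N), for 0.1 s.
At the end, for the whole second after the job is handed in: The stud's cap is shut (travel over 5 of 6 mm), and the pliers lie open, flat (within 0.12 rad) and still on the bare table (underside within 6 mm of it) (value of joint stud_cap above 0.005 m and height (world z) of pliers below 0.006 m and angle between pliers's own z axis and vertical below 0.12 rad and value of joint pliers_arm below 0.05 rad and linear speed of pliers below 0.02 m/s); the robot touches nothing.
It fails at once if the fingers press the stud (contact force between the fingers and stud_button above 1 N or contact force between the fingers and stud_back above 1 N).
It fails at once if a bystander (ink bottle, red paint bottle, green tube, eraser) is moved by more than 30 mm (distance of any of ink_bottle, poster_red, tube_green, eraser from where it was at the start of the episode above 0.03 m).
It also fails if it takes over 58 s, if anything falls off the work surface, if the arm or the gripper's body presses on something with over 40 N, if the wrist force passes 120 N, or if a joint passes its speed limit or range.

## Robot

A 6-joint arm with a two-finger parallel gripper is mounted at the origin on the work surface; the furniture and walls round the work are solid. World frame = base frame: x ahead of the robot, y to its left, z up, the work surface at z = 0. Lengths are in m, angles in rad, forces in N, time in s.
With the tool pointing down it reaches from about 0.375 to 0.975 m from the base axis. Payload 3.8 kg.
Tool frame: the origin (TCP) lies at the very end of the fingers, on their centre line; the grasp point (between the pads) lies 19 mm behind it; z points along the fingers, y is the line along which they close (so a half turn about z gives the same grasp; the last joint's range is limited). The gripper opens to 85 mm and grips with 20 to 120 N. Pads are 22 mm wide; open, the fingers measure 114 mm over their backs; the gripper's body (76 mm by 85 mm) begins 54 mm behind the grasp point. The pads swing forward as they close: fully open they stand 13 mm farther back than shut.
Start: joints at [-1.35, 0.264, 1.604, -0, 1.274, -0.037], TCP at [0.172, -0.653, 0.192] pointing down, gripper open.
Joint ranges: [-2.63, 2.63], [-0.94, 2.18], [0.31, 2.57], [-1.31, 4.45], [0, 2.66], [-2.55, 2.55]. Speed limits (rad/s): [2.57, 2.57, 3.14, 3.14, 3.14, 3.14].

## Interface

Orientations are given as [roll, pitch, yaw] about the fixed x, y, z axes, in that order (R = Rz(yaw) Ry(pitch) Rx(roll)).
In Python, from plant import get_state, grab_frame, get_calibration, sign_off gives the robot as it stands. The module is installed in compiled form; this text tells all that it offers.
- The arm moves only by the shell command python3 -m creep 'ROWS' [FORCE]. ROWS is text: rows parted by semicolons, each of 5 numbers parted by spaces: the shift along the tool's x, y, z in m, then the turn about the tool's z in rad, then the opening, from 0 (shut) to 1 (fully open). A call has 1 to 20 rows; each row is the pose to reach, as a shift and turn from the pose commanded when the call began, along the tool's axes at that moment; what a row does not reach only later rows make up. A row lasts 1/12 s, in which the tool goes at most 41.7 mm and 7.16 degrees, less where a joint would pass 70% of its speed; a pose out of reach is approached as far as the arm can. A call with a gripper value outside its range is refused whole. The fingers move at their own pace and stop on an object; FORCE is the grip in N (left out, the last holds). Time passes only in rows, so rows that repeat a pose let the fingers close. It gives the time, the measured TCP pose, the force, the opening and the grip force at its end, in the units of the state.
- get_state(): the state, without advancing time (a new reading comes with each control period).
- grab_frame(name): name is "scene" or "top"; returns (picture, depth): 480x640x3 uint8, red, green, blue; 480x640 float32, m along the optical axis (not along the pixel's ray), 0 where there is no reading.
- get_calibration(name): a dict with "fx", "fy", "cx", "cy" (pixels), "position" and "orientation" of the camera in the world. Camera axes: x right, y down, z forward; pixel columns grow to the right and rows downward; lengths in m; the calibration is good to about 2 mm. A picture is of the moment at which its call begins. get_calibration takes no time and is no camera call.
- sign_off(): hands the job in; it is judged then, once.
The state is a dict: "time": time; "joint_positions": joint angles; "joint_velocities": joint speeds; "tau": joint torques, N m; "ee_pos": TCP position; "tcp_rot": TCP orientation; "wrist_force": force on the tool from outside, world axes, zero at the start; "wrist_torque": the same for the moment, N m; "gripper_width": opening from 0.0 (shut) to 1.0 (fully open); "grip_force": force on a finger pad.
Only numpy, scipy, OpenCV 4.12 (cv2) and the standard library are available. Lean on these libraries where they do the work, as an engineer would, in place of code of your own. Each camera call takes 0.05 s, during which the arm holds its last target. There are 200 camera calls.

## Working session

There is one attempt and no reset: what is moved stays moved. The work goes in short steps, Python scripts to look and compute and a shell command to move; the robot and the scene stay as the last step left them, time stands still between calls to the robot, and variables do not carry over. Pictures are saved under pics/ and viewed, at most 10 in all, crops included, and the job is handed in when it is done.

```bash
mkdir -p pics; cat > h.py <<'E'
import numpy as np,cv2
from plant import *
from scipy.spatial.transform import Rotation as R
def cam(n):
    c=get_calibration(n);o=np.array(c["orientation"],float)
    M=o if o.shape==(3,3) else (R.from_euler('xyz',o).as_matrix() if o.size==3 else R.from_quat(o).as_matrix())
    return c,M,np.array(c["position"])
def pt(n,u,v,d):
    c,M,p=cam(n);return p+M@np.array([(u-c["cx"])/c["fx"]*d,(v-c["cy"])/c["fy"]*d,d])
def onz(n,u,v,z):
    c,M,p=cam(n);r=M@np.array([(u-c["cx"])/c["fx"],(v-c["cy"])/c["fy"],1]);return p+r*(z-p[2])/r[2]
def grab(n,f):
    a,d=grab_frame(n);cv2.imwrite(f"pics/{f}.png",a[:,:,::-1]);np.save(f"pics/{f}.npy",d);return a,d
E
python3 - <<'E'
from h import *
for n in("scene","top"):
    grab(n,n+"0");print(get_calibration(n))
print(get_state())
E
```

```text
{'fx': 480.52593989276755, 'fy': 480.52593989276755, 'cx': 312.44498895236285, 'cy': 238.78445009973024, 'position': array([-0.38550915,  0.56086373,  1.00090096]), 'orientation': array([-2.35290372,  0.01991068, -2.10339897])}
{'fx': 559.218626098124, 'fy': 559.218626098124, 'cx': 313.1494924299951, 'cy': 245.69507904972536, 'position': array([0.08654943, 0.10069566, 1.75959826]), 'orientation': array([-2.94699253, -0.01729071, -1.54262351])}
{'time': 0.1, 'joint_positions': array([-1.34990776e+00,  2.64699761e-01,  1.60526030e+00,  1.98147693e-05,
        1.27371220e+00, -3.69112629e-02]), 'joint_velocities': array([ 1.79516348e-03,  2.05639270e-05, -3.73104795e-03, -5.83116460e-04,
        1.20616100e-03,  1.19870451e-05]), 'tau': array([-1.83358361e-04, -5.16707683e+01, -3.68588698e+01, -3.89273441e-05,
        6.33580945e-03,  2.01539564e-05]), 'ee_pos': array([ 0.17192601, -0.65195612,  0.19125948]), 'tcp_rot': array([-3.13951516e+00, -9.56651439e-05,  2.57793907e-01]), 'wrist_force': array([-0.30459753, -0.37947709,  0.46600378]), 'wrist_torque': array([ 0.00825301, -0.01262967,  0.00920714]), 'grip_force': 0.0, 'gripper_width': 0.9986252144238057}
```

View pics/top0.png

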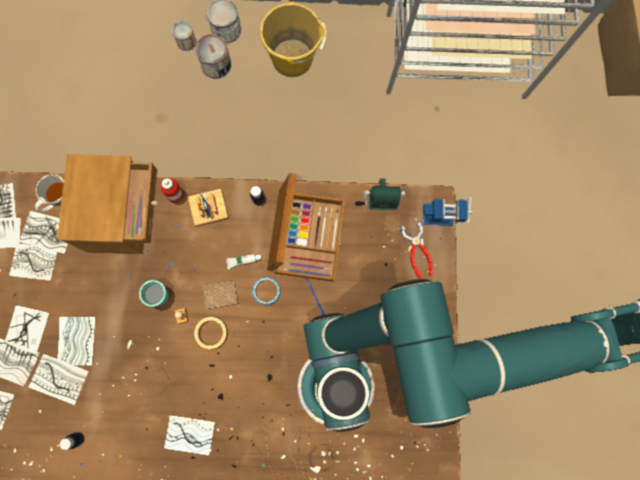

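View pics/scene0.png

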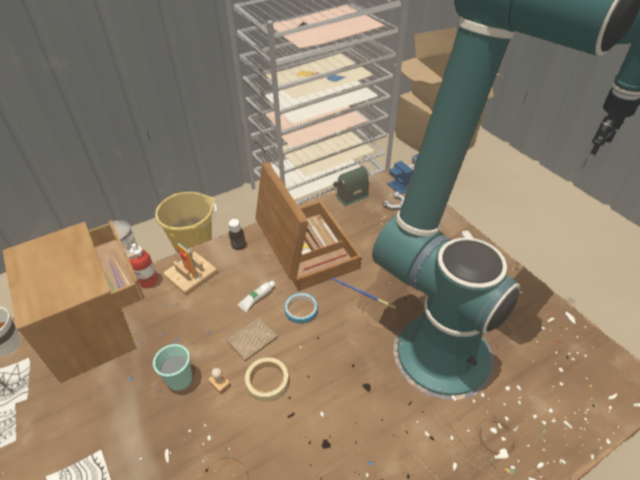

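The top view shows the pliers at about (417,245), jaws up and handles down. The stand is at (208,207), with the paint box between them at (310,235). I'll enlarge both.

```bash
python3 - <<'E'
from h import *
t=cv2.imread("pics/top0.png");s=cv2.imread("pics/scene0.png")
f=lambda im,u,v,w,h,k:cv2.resize(im[v:v+h,u:u+w],None,fx=k,fy=k,interpolation=cv2.INTER_CUBIC)
a=f(t,390,215,50,70,8);b=f(t,183,180,50,70,8)
cv2.imwrite("pics/c1.png",np.hstack([a,b]))
cv2.imwrite("pics/c2.png",f(s,155,235,70,60,10))
d=np.load("pics/top0.npy")
for u,v in[(417,243),(414,262),(430,262),(208,195),(208,207),(440,260)]:print(u,v,pt("top",u,v,d[v,u]).round(4))
E
```

```text
417 243 [ 0.4503 -0.251   0.0153]
414 262 [ 0.3865 -0.2387  0.0272]
430 262 [ 0.389  -0.2904  0.0218]
208 195 [0.5878 0.4246 0.0126]
208 207 [0.5466 0.4212 0.017 ]
440 260 [ 0.3989 -0.3257  0.0076]
```

View pics/c1.png

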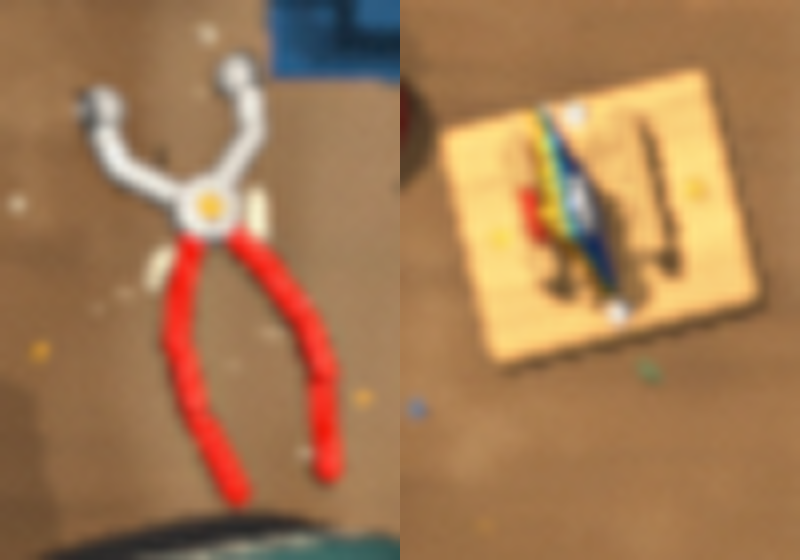

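View pics/c2.png

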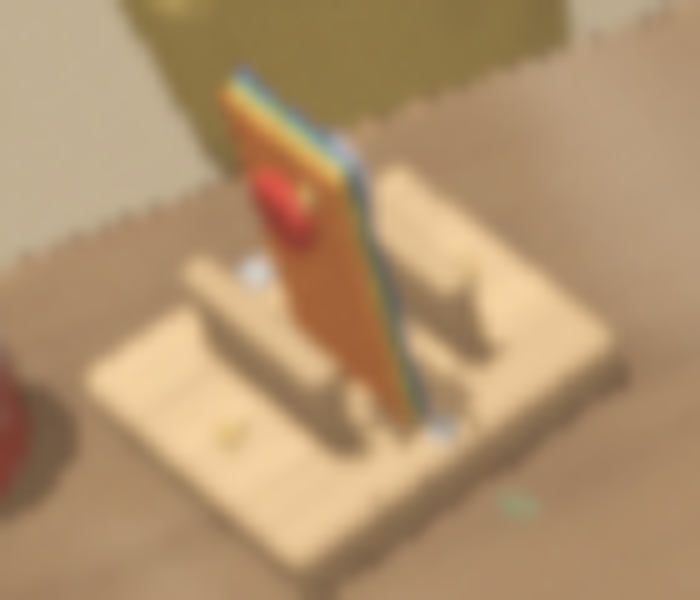

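The crops show the pliers' pivot at about (210,207), balls at (103,107) and (237,75), and handle ends at (235,495) and (328,470). The stand's corners are at (443,133), (705,70), (762,300) and (497,367), with the red cap on the left, which is world +y.

```bash
python3 - <<'E'
from h import *
P=lambda x,y,z:onz("top",390+x/8-.5,215+y/8-.5,z)
pv=P(210,207,.022);bl=P(103,107,.014);br=P(237,75,.014);hl=P(235,495,.018);hr=P(328,470,.018)
print("pliers",pv,bl,br,hl,hr,np.linalg.norm(bl-br))
jm=(bl+br)/2;hm=(hl+hr)/2
for a,b in((hm,jm),(pv,jm),(hm,pv)):
    print(np.linalg.norm((b-a)[:2]),np.degrees(np.arctan2(*(b-a)[[1,0]])))
Q=lambda x,y,z:onz("top",183+(x-400)/8-.5,180+y/8-.5,z)
tl,tr,brr,b_l=[Q(x,y,.018) for x,y in((443,133),(705,70),(762,300),(497,367))]
for a,b in((b_l,tl),(brr,tr),(brr,b_l),(tr,tl)):
    print("edge",np.linalg.norm(b-a),np.degrees(np.arctan2(*(b-a)[[1,0]])))
c=(tl+tr+brr+b_l)/4;print("c",c)
X=((tl+tr)-(brr+b_l));X/=np.linalg.norm(X)
print("origin",c-X*.02,"yaw",np.arctan2(X[1],X[0]))
for q in((530,215),(580,200)): print(Q(*q,.1))
# pack top from depth, both cams
for n in("top","scene"):
    d=np.load(f"pics/{n}0.npy");cc,M,p=cam(n)
    v,u=np.mgrid[0:480,0:640];W=p+np.stack([(u-cc["cx"])/cc["fx"]*d,(v-cc["cy"])/cc["fy"]*d,d],-1)@M.T
    m=(d>0)&(np.hypot(W[...,0]-c[0],W[...,1]-c[1])<.09)
    O=c-X*.02;Y=np.array([-X[1],X[0],0]);L=np.stack([(W-O)@X,(W-O)@Y,W[...,2]],-1)
    k=m&(L[...,2]>.06)&(L[...,2]<.13);print(n,k.sum(),np.percentile(L[k],[0,5,50,95,100],axis=0).round(4).tolist())
    k&=L[...,2]>.106;print(n,k.sum(),L[k].mean(0))
print([n for n in (np.linalg.norm(pv[:2]),np.linalg.norm((c-X*.02)[:2]))])
E
```

```text
pliers [ 0.45735415 -0.24574236  0.022     ] [ 0.4987126  -0.20456653  0.014     ] [ 0.51365897 -0.25862983  0.014     ] [ 0.34259521 -0.25555713  0.018     ] [ 0.35367286 -0.29243701  0.018     ] 0.056091302197395554
0.1636399127699786 15.016591822857361
0.050838825479446556 16.153764145169347
0.11281561196966194 14.504167350940529
edge 0.09986741826671972 16.46206949301652
edge 0.0989422156142932 16.715374367616835
edge 0.10811334560448012 106.58249787360724
edge 0.10767795264858573 106.09016435762757
c [0.54766113 0.42194882 0.018     ]
origin [0.5284935  0.41623902 0.018     ] yaw 0.2895175293266132
[0.52578064 0.43422718 0.1       ]
[0.53232522 0.41558437 0.1       ]
top 113 [[-0.0152, -0.0212, 0.06], [-0.0133, -0.0049, 0.0669], [0.0027, 0.0024, 0.1088], [0.0336, 0.0171, 0.1199], [0.0771, 0.0718, 0.1228]]
top 71 [0.00645184 0.00407148 0.11291132]
scene 219 [[-0.0149, -0.0054, 0.06], [-0.0131, 0.0003, 0.0647], [0.0003, 0.0076, 0.1036], [0.0324, 0.0191, 0.1193], [0.039, 0.0203, 0.1208]]
scene 96 [0.00653451 0.00687971 0.11423   ]
[np.float64(0.5191937258946923), np.float64(0.6727260227182661)]
```

```bash
python3 -m creep '0.315 -0.320 0.08 0 1;0.315 -0.320 0.08 0 1;0.315 -0.320 0.08 0 1;0.315 -0.320 0.08 0 1;0.315 -0.320 0.08 0 1;0.315 -0.320 0.08 0 1;0.315 -0.320 0.08 0 1;0.315 -0.320 0.08 0 1;0.315 -0.320 0.08 0 1;0.315 -0.320 0.08 0 1;0.315 -0.320 0.08 0 1;0.315 -0.320 0.08 0 1;0.315 -0.320 0.08 0 1;0.315 -0.320 0.08 0 1;0.315 -0.320 0.08 0 1'; python3 - <<'E'
from h import *
a,d=grab("scene","s1");b,_=grab("top","t1")
f=lambda im,u,v,w,h,k:cv2.resize(im[v:v+h,u:u+w],None,fx=k,fy=k,interpolation=cv2.INTER_CUBIC)[:,:,::-1]
cv2.imwrite("pics/c3.png",np.hstack([f(a,340,140,100,140,4),f(b,375,200,80,112,5)]))
E
```

```text
time: 1.35
ee_pos: [0.3948, -0.264, 0.1127]
tcp_rot: [3.141, 0.0, 0.257]
wrist_force: [0.4, -0.4, 0.5]
gripper_width: 1.001
grip_force: 0.0
```

View pics/c3.png

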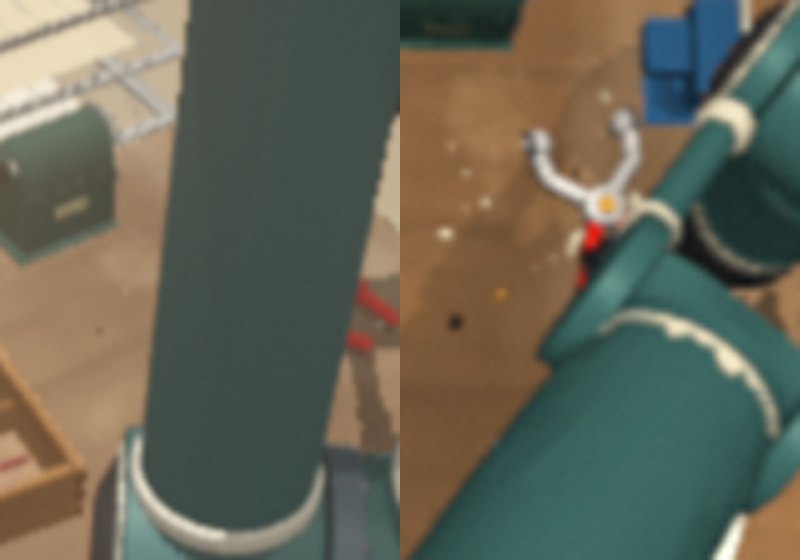

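The arm hides the grips in both views, but the measured pose matches the plan. I'll go down and watch the force.

```bash
python3 -m creep '0 -0.002 0.03 -0.008 0.95;0 -0.002 0.06 -0.008 0.9;0 -0.002 0.08 -0.008 0.88;0 -0.002 0.095 -0.008 0.88;0 -0.002 0.102 -0.008 0.88;0 -0.002 0.107 -0.008 0.88;0 -0.002 0.107 -0.008 0.88' 20; python3 -m creep '0 0 0 0 0.8;0 0 0 0 0.75;0 0 0 0 0.72;0 0 0 0 0.7;0 0 0 0 0.7;0 0 0 0 0.7'
```

```text
time: 2.03
ee_pos: [0.394, -0.2615, 0.005]
tcp_rot: [-3.141, 0.001, 0.264]
wrist_force: [-0.8, 0.0, -0.5]
gripper_width: 0.878
grip_force: 0.0
time: 2.53
ee_pos: [0.3949, -0.2611, 0.0059]
tcp_rot: [3.141, -0.0, 0.266]
wrist_force: [-0.0, -0.1, -0.2]
gripper_width: 0.694
grip_force: 0.0
```

```bash
python3 -m creep '0 0 0.003 0 0.72;0 0 0.006 0 0.72;0 0 0.006 0 0.72' ; python3 -m creep '0 0 0 0 0.69;0 0 0 0 0.67;0 0 0 0 0.65;0 0 0 0 0.65;0 0 0 0 0.65'
```

```text
time: 2.78
ee_pos: [0.394, -0.2605, -0.0013]
tcp_rot: [-3.14, 0.001, 0.266]
wrist_force: [1.2, -0.3, -0.1]
gripper_width: 0.722
grip_force: 0.0
time: 3.2
ee_pos: [0.3947, -0.2611, -0.0004]
tcp_rot: [3.141, -0.0, 0.266]
wrist_force: [-0.0, 0.6, -0.7]
gripper_width: 0.65
grip_force: 0.0
```

```bash
python3 - <<'E'
from h import *
b,_=grab("top","t2");a,_=grab("scene","s2")
f=lambda im,u,v,w,h,k:cv2.resize(im[v:v+h,u:u+w],None,fx=k,fy=k,interpolation=cv2.INTER_CUBIC)[:,:,::-1]
cv2.imwrite("pics/c4.png",np.hstack([f(b,380,205,75,112,5),f(a,380,170,75,112,5)]))
print(get_state()["grip_force"])
E
```

```text
0.0
```

View pics/c4.png

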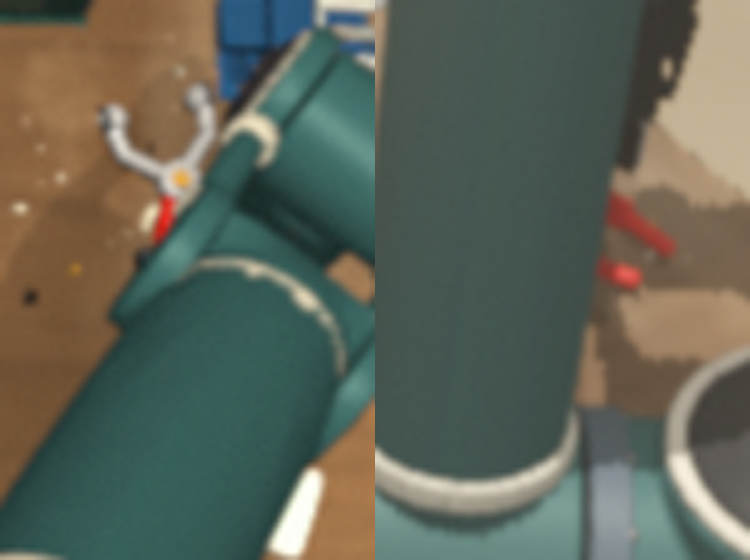

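The jaws are still fully open, with ball spacing unchanged at about 17 px, and a finger stands beside the left handle. I'll keep closing slowly.

```bash
python3 -m creep '0 0 0 0 0.63;0 0 0 0 0.61;0 0 0 0 0.61;0 0 0 0 0.61';  python3 -m creep '0 0 0 0 0.59;0 0 0 0 0.57;0 0 0 0 0.57;0 0 0 0 0.57'
```

```text
time: 3.63
ee_pos: [0.3946, -0.261, -0.0005]
tcp_rot: [3.142, -0.0, 0.266]
wrist_force: [0.5, 0.1, 0.1]
gripper_width: 0.606
grip_force: 0.0
time: 3.97
ee_pos: [0.3946, -0.261, -0.0005]
tcp_rot: [-3.142, 0.0, 0.266]
wrist_force: [-0.6, 0.1, 0.0]
gripper_width: 0.571
grip_force: 0.0
```

```bash
python3 - <<'E'
from h import *
b,d=grab("top","t3")
f=lambda im,u,v,w,h,k:cv2.resize(im[v:v+h,u:u+w],None,fx=k,fy=k,interpolation=cv2.INTER_CUBIC)[:,:,::-1]
cv2.imwrite("pics/c5.png",f(b,395,215,50,50,12))
s=get_state();X=np.array([np.cos(.266),np.sin(.266)]);Y=np.array([-X[1],X[0]])
for v in range(244,264,2):
    for u in range(404,420,2):
        w=pt("top",u,v,d[v,u]);r=w[:2]-s["ee_pos"][:2];print(f"{u},{v}:{r@X*1e3:.0f},{r@Y*1e3:.0f},{w[2]*1e3:.0f}|{b[v,u].tolist()}",end="  ")
    print()
E
```

```text
404,244:65,34,5|[140, 102, 67]  406,244:63,28,8|[141, 105, 69]  408,244:63,19,-5|[144, 107, 73]  410,244:61,13,-3|[148, 113, 78]  412,244:59,9,5|[154, 79, 65]  414,244:55,6,17|[197, 131, 122]  416,244:-13,113,475|[177, 167, 148]  418,244:-15,109,478|[136, 132, 114]  
404,246:58,36,4|[143, 105, 69]  406,246:58,28,-1|[141, 104, 69]  408,246:56,21,-3|[153, 119, 86]  410,246:54,17,5|[207, 185, 149]  412,246:51,12,10|[199, 82, 64]  414,246:49,8,21|[211, 105, 88]  416,246:-202,430,1760|[128, 124, 108]  418,246:-28,125,537|[56, 82, 76]  
404,248:53,37,1|[128, 95, 63]  406,248:51,30,-1|[141, 105, 70]  408,248:49,24,2|[184, 156, 120]  410,248:47,19,5|[215, 194, 159]  412,248:46,13,6|[218, 53, 38]  414,248:42,10,20|[164, 70, 62]  416,248:-29,126,517|[52, 75, 70]  418,248:-33,126,539|[61, 104, 98]  
404,250:46,39,3|[125, 93, 62]  406,250:46,31,-5|[134, 101, 70]  408,250:44,25,-4|[184, 158, 126]  410,250:41,20,4|[173, 127, 99]  412,250:40,14,3|[204, 35, 27]  414,250:-29,126,495|[95, 64, 60]  416,250:-36,133,541|[60, 103, 96]  418,250:-37,128,539|[67, 117, 108]  
404,252:40,40,-0|[130, 98, 66]  4
[... 902 characters left out ...]
, 100, 94]  412,258:-51,145,535|[76, 121, 114]  414,258:-53,142,542|[80, 126, 118]  416,258:-53,136,535|[85, 126, 118]  418,258:-54,132,537|[93, 111, 99]  
404,260:15,46,-3|[124, 94, 65]  406,260:-45,146,478|[74, 72, 61]  408,260:-53,154,534|[53, 90, 84]  410,260:-54,150,535|[63, 108, 102]  412,260:-56,147,538|[66, 112, 105]  414,260:-56,142,535|[73, 113, 105]  416,260:-58,138,540|[79, 99, 91]  418,260:-60,136,549|[54, 77, 72]  
404,262:9,49,0|[95, 79, 60]  406,262:-55,158,524|[49, 80, 75]  408,262:-57,156,535|[58, 100, 94]  410,262:-58,151,531|[59, 102, 96]  412,262:-60,147,536|[51, 88, 83]  414,262:-61,144,542|[43, 72, 69]  416,262:-64,142,552|[44, 71, 66]  418,262:-66,140,560|[46, 79, 75]
```

View pics/c5.png

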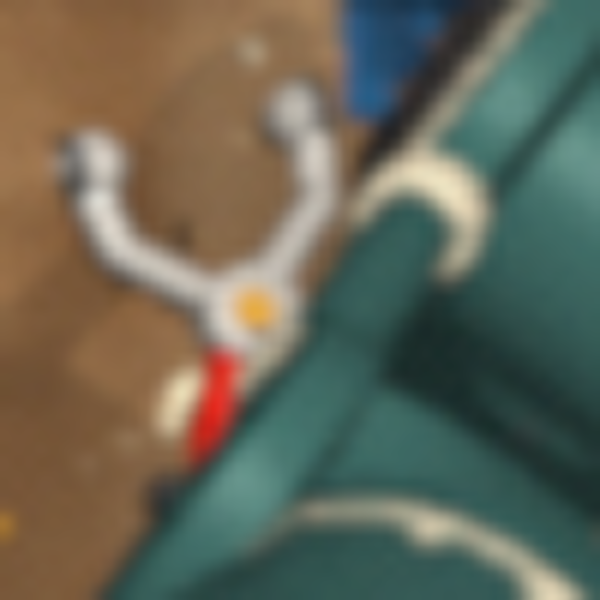

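```bash
python3 - <<'E'
from h import *
b=cv2.imread("pics/top0.png").astype(int)
m=(b[...,2]>150)&(b[...,1]<90)&(b[...,0]<90);m[:,:390]=0;m[:,445:]=0;m[:230]=0;m[290:]=0
s=get_state();X=np.array([np.cos(.266),np.sin(.266)]);Y=np.array([-X[1],X[0]])
v,u=np.nonzero(m)
L=np.array([[ (onz("top",a,c,.02)[:2]-s["ee_pos"][:2])@k for k in(X,Y)] for a,c in zip(u,v)])*1e3
for x in range(-55,50,5):
    k=abs(L[:,0]-x)<2.5
    if k.any():
        y=L[k,1];print(x,[ (q.min().round(),q.max().round()) for q in(y[y<2],y[y>=2]) if q.size])
print(s["grip_force"],s["gripper_width"],s["ee_pos"])
E
python3 -m creep '0 0 0 0 0.55;0 0 0 0 0.53;0 0 0 0 0.51;0 0 0 0 0.51'
```

```text
-55 [(np.float64(-19.0), np.float64(-19.0))]
-50 [(np.float64(-24.0), np.float64(-17.0)), (np.float64(13.0), np.float64(23.0))]
-45 [(np.float64(-22.0), np.float64(-15.0)), (np.float64(15.0), np.float64(25.0))]
-40 [(np.float64(-23.0), np.float64(-16.0)), (np.float64(14.0), np.float64(26.0))]
-35 [(np.float64(-24.0), np.float64(-17.0)), (np.float64(15.0), np.float64(28.0))]
-30 [(np.float64(-26.0), np.float64(-19.0)), (np.float64(17.0), np.float64(27.0))]
-25 [(np.float64(-28.0), np.float64(-17.0)), (np.float64(19.0), np.float64(28.0))]
-20 [(np.float64(-29.0), np.float64(-19.0)), (np.float64(18.0), np.float64(30.0))]
-15 [(np.float64(-30.0), np.float64(-20.0)), (np.float64(22.0), np.float64(29.0))]
-10 [(np.float64(-32.0), np.float64(-21.0)), (np.float64(22.0), np.float64(31.0))]
-5 [(np.float64(-30.0), np.float64(-23.0)), (np.float64(23.0), np.float64(30.0))]
0 [(np.float64(-31.0), np.float64(-24.0)), (np.float64(21.0), np.float64(28.0))]
5 [(np.float64(-32.0), np.float64(-23.0)), (np.float64(23.0), np.float64(30.0))]
10 [(np.float64(-30.0), np.float64(-21.0)), (np.float64(22.0), np.float64(32.0))]
15 [(np.float64(-31.0), np.float64(-19.0)), (np.float64(21.0), np.float64(31.0))]
20 [(np.float64(-27.0), np.float64(-18.0)), (np.float64(19.0), np.float64(29.0))]
25 [(np.float64(-28.0), np.float64(-15.0)), (np.float64(18.0), np.float64(28.0))]
30 [(np.float64(-23.0), np.float64(-16.0)), (np.float64(16.0), np.float64(27.0))]
35 [(np.float64(-24.0), np.float64(-12.0)), (np.float64(15.0), np.float64(26.0))]
40 [(np.float64(-22.0), np.float64(-10.0)), (np.float64(10.0), np.float64(21.0))]
45 [(np.float64(-17.0), np.float64(-7.0)), (np.float64(9.0), np.float64(16.0))]
0.0 0.5691476009441969 [ 0.3945738  -0.26101619 -0.00052736]
time: 4.35
ee_pos: [0.3946, -0.261, -0.0005]
tcp_rot: [-3.142, 0.0, 0.266]
wrist_force: [-0.4, 0.1, -0.4]
gripper_width: 0.509
grip_force: 0.0
```

```bash
python3 -m creep '0 0 0 0 0.49;0 0 0 0 0.47;0 0 0 0 0.45;0 0 0 0 0.45';python3 -m creep '0 0 0 0 0.43;0 0 0 0 0.41;0 0 0 0 0.39;0 0 0 0 0.39'; python3 - <<'E'
from h import *
b,d=grab("top","t4");a,_=grab("scene","s4")
f=lambda im,u,v,w,h,k:cv2.resize(im[v:v+h,u:u+w],None,fx=k,fy=k,interpolation=cv2.INTER_CUBIC)[:,:,::-1]
cv2.imwrite("pics/c6.png",np.hstack([f(b,395,215,40,50,10),f(a,490,180,40,50,10)]))
cv2.imwrite("pics/c6.png",np.hstack([f(b,395,215,40,50,10),f(a,480,190,40,50,10)]))
E
```

```text
time: 4.68
ee_pos: [0.3946, -0.261, -0.0005]
tcp_rot: [-3.142, 0.0, 0.266]
wrist_force: [0.1, 0.3, 0.0]
gripper_width: 0.452
grip_force: 0.0
time: 5.02
ee_pos: [0.3946, -0.261, -0.0005]
tcp_rot: [-3.142, -0.0, 0.266]
wrist_force: [-0.1, -0.1, -1.3]
gripper_width: 0.392
grip_force: 0.0
```

View pics/c6.png

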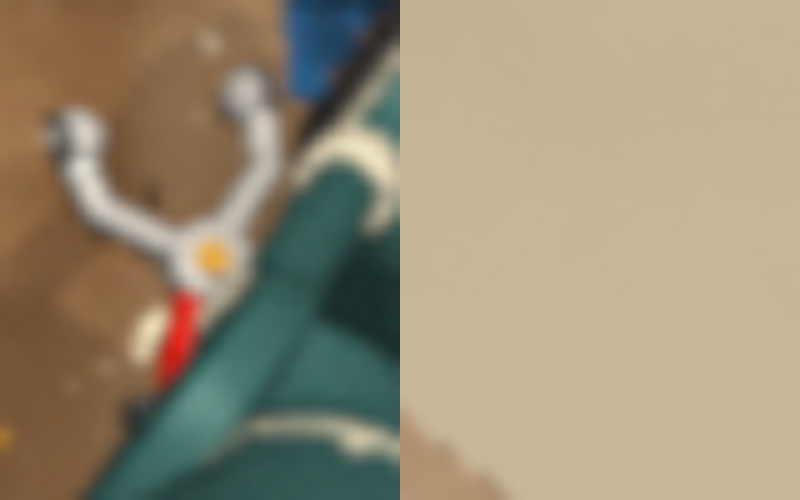

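The pliers have not moved and the jaws are still open. I'll find the true height of the fingertips by feeling downward.

```bash
python3 -m creep '0 0 0.002 0 0.39;0 0 0.004 0 0.39;0 0 0.004 0 0.39'; python3 -m creep '0 0 0.002 0 0.39;0 0 0.004 0 0.39;0 0 0.004 0 0.39'
```

```text
time: 5.37
ee_pos: [0.3942, -0.2607, -0.005]
tcp_rot: [-3.141, 0.001, 0.266]
wrist_force: [0.5, 1.0, -0.5]
gripper_width: 0.387
grip_force: 0.0
time: 5.62
ee_pos: [0.3942, -0.2608, -0.009]
tcp_rot: [-3.141, 0.001, 0.266]
wrist_force: [-0.2, 0.5, -0.4]
gripper_width: 0.39
grip_force: 0.0
```

```bash
python3 -m creep '0 0 0.002 0 0.39;0 0 0.004 0 0.39;0 0 0.004 0 0.39'; python3 -m creep '0 0 0.002 0 0.39;0 0 0.004 0 0.39;0 0 0.004 0 0.39'
```

```text
time: 5.87
ee_pos: [0.3943, -0.2608, -0.013]
tcp_rot: [-3.141, 0.0, 0.266]
wrist_force: [1.0, 0.6, 0.6]
gripper_width: 0.391
grip_force: 0.0
time: 6.12
ee_pos: [0.3943, -0.2608, -0.0169]
tcp_rot: [-3.141, 0.0, 0.266]
wrist_force: [0.3, -0.5, 0.1]
gripper_width: 0.392
grip_force: 0.0
```

No contact even at a TCP of −17 mm, so the tips are much higher than assumed and are still above the handles. I'll open and go down outside the handles, feeling for contact.

```bash
python3 -m creep '0 0 0 0 0.6;0 0 0 0 0.85;0 0 0 0 0.85;0 0 0 0 0.85;0 0 0 0 0.85'; python3 -m creep '0 0 0.002 0 0.85;0 0 0.004 0 0.85;0 0 0.004 0 0.85'; python3 -m creep '0 0 0 0 0.78;0 0 0 0 0.72;0 0 0 0 0.68;0 0 0 0 0.66;0 0 0 0 0.66'
```

```text
time: 6.53
ee_pos: [0.3947, -0.2611, -0.0164]
tcp_rot: [3.141, -0.0, 0.266]
wrist_force: [0.3, 0.6, -0.0]
gripper_width: 0.851
grip_force: 0.0
time: 6.78
ee_pos: [0.3942, -0.2608, -0.021]
tcp_rot: [-3.141, 0.001, 0.266]
wrist_force: [1.1, 1.0, -0.4]
gripper_width: 0.851
grip_force: 0.0
time: 7.2
ee_pos: [0.3946, -0.2611, -0.0205]
tcp_rot: [3.142, -0.0, 0.266]
wrist_force: [0.1, 0.4, 0.0]
gripper_width: 0.661
grip_force: 0.0
```

```bash
python3 - <<'E'
from h import *
T=np.array([.1719,-.652,.1913])
for n in("scene","top"):
    d=np.load(f"pics/{n}0.npy");c,M,p=cam(n)
    q=M.T@(T-p);print(n,"TCP pix",q[0]/q[2]*c["fx"]+c["cx"],q[1]/q[2]*c["fy"]+c["cy"],q[2])
    v,u=np.mgrid[0:480,0:640];W=p+np.stack([(u-c["cx"])/c["fx"]*d,(v-c["cy"])/c["fy"]*d,d],-1)@M.T
    m=(d>0)&(np.hypot(W[...,0]-T[0],W[...,1]-T[1])<.1)&(W[...,2]>.03)
    print(m.sum())
    if m.sum():
        w=W[m];i=np.argsort(w[:,2])[:400:10];print(np.c_[w,u[m],v[m]][i].round(3).tolist())
E
```

```text
scene TCP pix 591.9129999574482 163.68911660839328 1.3373665776498238
2429
[[0.163, -0.612, 0.24, 592.0, 155.0], [0.152, -0.606, 0.246, 595.0, 156.0], [0.153, -0.605, 0.249, 595.0, 155.0], [0.177, -0.694, 0.251, 609.0, 140.0], [0.175, -0.698, 0.254, 611.0, 139.0], [0.177, -0.7, 0.255, 611.0, 138.0], [0.159, -0.596, 0.258, 592.0, 152.0], [0.173, -0.699, 0.261, 613.0, 137.0], [0.174, -0.699, 0.263, 613.0, 136.0], [0.152, -0.614, 0.265, 600.0, 149.0], [0.153, -0.598, 0.267, 596.0, 150.0], [0.154, -0.598, 0.27, 596.0, 149.0], [0.168, -0.604, 0.272, 593.0, 145.0], [0.15, -0.61, 0.274, 601.0, 147.0], [0.157, -0.601, 0.276, 597.0, 146.0], [0.161, -0.594, 0.279, 594.0, 145.0], [0.149, -0.612, 0.283, 603.0, 144.0], [0.173, -0.706, 0.29, 619.0, 127.0], [0.169, -0.612, 0.293, 598.0, 137.0], [0.167, -0.585, 0.295, 592.0, 140.0], [0.16, -0.582, 0.296, 594.0, 141.0], [0.152, -0.582, 0.298, 597.0, 142.0], [0.166, -0.6, 0.299, 597.0, 137.0], [0.17, -0.609, 0.3, 598.0, 135.0], [0.155, -0.584, 0.301, 597.0, 140.0], [0.158, -0.583, 0.303, 596.0, 139.0], [0.148, -0.628, 0.305, 611.0, 135.0], [0.143, -0.
[... 1359 characters left out ...]
0.481, 620.0, 332.0], [0.165, -0.62, 0.483, 620.0, 330.0], [0.147, -0.627, 0.484, 624.0, 338.0], [0.204, -0.64, 0.485, 628.0, 313.0], [0.174, -0.616, 0.487, 619.0, 326.0], [0.199, -0.631, 0.488, 625.0, 315.0], [0.143, -0.632, 0.49, 628.0, 340.0], [0.187, -0.624, 0.491, 623.0, 320.0], [0.187, -0.621, 0.492, 622.0, 320.0], [0.169, -0.616, 0.493, 621.0, 328.0], [0.147, -0.623, 0.494, 625.0, 338.0], [0.173, -0.62, 0.496, 623.0, 326.0], [0.194, -0.625, 0.497, 625.0, 317.0], [0.175, -0.619, 0.498, 623.0, 325.0], [0.205, -0.644, 0.499, 633.0, 312.0], [0.193, -0.626, 0.501, 626.0, 317.0], [0.149, -0.626, 0.502, 628.0, 337.0], [0.173, -0.618, 0.503, 624.0, 326.0], [0.175, -0.62, 0.505, 625.0, 325.0]]
```

Depth from the start picture puts the open fingertips at z≈0.24 while the TCP reported 0.191. The true tips are therefore about 35 mm higher than reported, and xy agrees. I'll go on down, still feeling for contact.

```bash
python3 -m creep '0 0 0 0 0.8;0 0 0 0 0.85;0 0 0 0 0.85;0 0 0.004 0 0.85;0 0 0.008 0 0.85;0 0 0.008 0 0.85'; python3 -m creep '0 0 0.002 0 0.85;0 0 0.004 0 0.85;0 0 0.004 0 0.85'; python3 -m creep '0 0 0 0 0.78;0 0 0 0 0.74;0 0 0 0 0.72;0 0 0 0 0.7;0 0 0 0 0.69;0 0 0 0 0.69'
```

```text
time: 7.7
ee_pos: [0.3938, -0.2605, -0.0295]
tcp_rot: [-3.14, 0.001, 0.266]
wrist_force: [0.5, -0.3, -0.8]
gripper_width: 0.853
grip_force: 0.0
time: 7.95
ee_pos: [0.3942, -0.2608, -0.033]
tcp_rot: [-3.141, 0.001, 0.266]
wrist_force: [0.7, -0.5, -0.4]
gripper_width: 0.85
grip_force: 0.0
time: 8.45
ee_pos: [0.3951, -0.2616, -0.0315]
tcp_rot: [3.141, -0.0, 0.266]
wrist_force: [-0.6, 1.1, 6.7]
gripper_width: 0.691
grip_force: 14.3
```

Contact: 14 N of grip at opening 0.69, tips at table level. I'll pinch to about 55 mm and lift.

```bash
python3 -m creep '0 0 -0.001 0 0.68;0 0 -0.002 0 0.66;0 0 -0.002 0 0.65;0 0 -0.002 0 0.65;0 0 -0.002 0 0.65'; python3 -m creep '0 0 -0.01 0 0.65;0 0 -0.02 0 0.65;0 0 -0.04 0 0.65;0 0 -0.065 0 0.65;0 0 -0.09 0 0.65;0 0 -0.1 0 0.65;0 0 -0.1 0 0.65'
```

```text
time: 8.87
ee_pos: [0.3944, -0.2608, -0.0306]
tcp_rot: [-3.141, 0.0, 0.266]
wrist_force: [-0.9, 1.2, 0.3]
gripper_width: 0.65
grip_force: 13.1
time: 9.45
ee_pos: [0.3973, -0.263, 0.0733]
tcp_rot: [3.136, -0.005, 0.266]
wrist_force: [1.0, 0.6, -1.9]
gripper_width: 0.654
grip_force: 13.3
```

```bash
python3 -m creep '0 0 -0.03 0 0.65;0 0 -0.06 0 0.65;0 0 -0.09 0 0.65;0 0 -0.12 0 0.65;0 0 -0.15 0 0.65;0 0 -0.18 0 0.65;0 0 -0.2 0 0.65;0 0 -0.217 0 0.65;0 0 -0.217 0 0.65;0 0 -0.217 0 0.65' && python3 -m creep '0.015 -0.025 0 0 0.65;0.03 -0.05 0 0 0.65;0.05 -0.08 0 0 0.65;0.065 -0.11 0 0 0.65;0.08 -0.14 0 0 0.65;0.1 -0.17 0 0 0.65;0.115 -0.2 0 0 0.65;0.13 -0.23 0 0 0.65;0.145 -0.255 0 0 0.65;0.162 -0.28 0 0 0.65;0.16 -0.31 0 0 0.65;0.155 -0.34 0 -0.005 0.65;0.15 -0.37 0 -0.01 0.65;0.145 -0.4 0 -0.015 0.65;0.14 -0.43 0 -0.02 0.65;0.135 -0.46 0 -0.023 0.65;0.13 -0.49 0 -0.023 0.65;0.125 -0.52 0 -0.023 0.65;0.12 -0.54 0 -0.023 0.65;0.12 -0.55 0 -0.023 0.65'
```

```text
time: 10.28
ee_pos: [0.3947, -0.2611, 0.2858]
tcp_rot: [3.141, -0.0, 0.266]
wrist_force: [-0.5, 0.7, -2.0]
gripper_width: 0.652
grip_force: 13.3
time: 11.95
ee_pos: [0.3631, 0.3023, 0.2831]
tcp_rot: [3.141, 0.005, 0.291]
wrist_force: [-0.6, 0.4, -1.6]
gripper_width: 0.656
grip_force: 13.3
```

```bash
python3 -m creep '-0.004 -0.025 0 0 0.65;-0.008 -0.05 0 0 0.65;-0.012 -0.069 0.02 0 0.65;-0.012 -0.069 0.05 0 0.65;-0.012 -0.069 0.08 0 0.65;-0.012 -0.069 0.11 0 0.65;-0.012 -0.069 0.14 0 0.65;-0.012 -0.069 0.16 0 0.65;-0.012 -0.069 0.165 0 0.65;-0.012 -0.069 0.165 0 0.65;-0.012 -0.069 0.165 0 0.65'; python3 - <<'E'
from h import *
b,d=grab("top","t5");a,e=grab("scene","s5")
f=lambda im,u,v,w,h,k:cv2.resize(im[v:v+h,u:u+w],None,fx=k,fy=k,interpolation=cv2.INTER_CUBIC)[:,:,::-1]
cv2.imwrite("pics/c7.png",np.hstack([f(b,180,180,50,75,8),f(a,150,235,50,75,8)]))
for n,D in(("top",d),("scene",e)):
    c,M,p=cam(n);s=get_state();o=s["ee_pos"]
    for k,T in(("stud",[.5271,.4210,.1]),("jaw",[o[0]+.118,o[1]+.035,o[2]+.042])):
        q=M.T@(np.array(T)-p);print(n,k,q[0]/q[2]*c["fx"]+c["cx"],q[1]/q[2]*c["fy"]+c["cy"])
E
```

```text
time: 12.87
ee_pos: [0.3349, 0.3635, 0.1212]
tcp_rot: [3.141, 0.001, 0.288]
wrist_force: [0.0, 1.1, -1.7]
gripper_width: 0.656
grip_force: 13.3
top stud 203.11347736427047 206.09522459062273
top jaw 204.80283856275872 224.68104177819174
scene stud 187.31964163026126 254.07081218225863
scene jaw 200.63854645850222 250.96196843097826
```

View pics/c7.png

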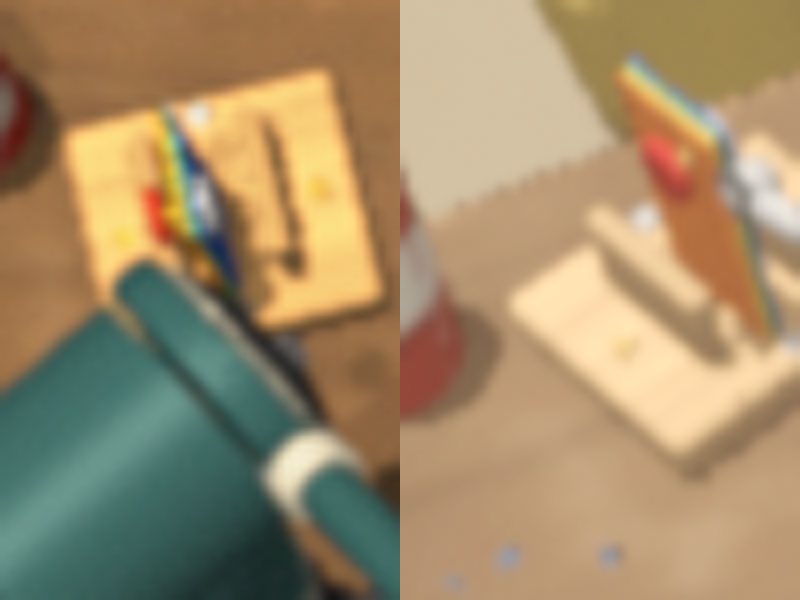

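The scene crop shows the left jaw's steel ball near (757,175), which is frame pixel (194,256), to the right of the pack. I'll measure it and the stud cap by depth.

```bash
python3 - <<'E'
from h import *
a,_=grab_frame("scene");d=np.load("pics/s5.npy")
for u in range(188,208,2):
  print(u,[(pt("scene",u,v,d[v,u])*1e3).round().astype(int).tolist()+[a[v,u].tolist()] for v in(252,255,258,261)])
# red cap points
for n in("scene","top"):
  im=cv2.imread(f"pics/{'s5' if n=='scene' else 't5'}.png").astype(int);D=np.load(f"pics/{'s5' if n=='scene' else 't5'}.npy")
  m=(im[...,2]>150)&(im[...,1]<80)&(im[...,0]<80)
  if n=="scene": m[:, :175]=0;m[:,195:]=0;m[:248]=0;m[265:]=0
  else: m[:,:195]=0;m[:,205:]=0;m[:200]=0;m[215:]=0
  v,u=np.nonzero(m);W=np.array([pt(n,i,j,D[j,i]) for i,j in zip(u,v)])
  O=np.array([.5285,.4162]);X=np.array([np.cos(.2895),np.sin(.2895)]);Y=np.array([-X[1],X[0]])
  print(n,len(u),u.mean(),v.mean(),"local xyz med",np.median((W[:,:2]-O)@X),np.median((W[:,:2]-O)@Y),np.median(W[:,2]))
E
```

```text
188 [[516, 420, 117, [224, 188, 113]], [518, 421, 105, [178, 114, 67]], [521, 423, 92, [173, 109, 69]], [526, 425, 77, [177, 109, 63]]]
190 [[515, 415, 115, [142, 146, 141]], [517, 417, 103, [138, 130, 107]], [443, 430, 167, [169, 156, 146]], [514, 422, 86, [171, 113, 77]]]
192 [[628, 391, 1, [197, 168, 137]], [443, 424, 175, [207, 200, 192]], [434, 427, 174, [150, 144, 137]], [437, 429, 162, [130, 115, 102]]]
194 [[607, 389, 19, [236, 203, 157]], [442, 420, 173, [230, 221, 209]], [432, 423, 173, [211, 206, 199]], [428, 426, 169, [189, 182, 174]]]
196 [[603, 385, 20, [212, 178, 136]], [442, 415, 170, [231, 207, 177]], [431, 419, 172, [212, 203, 192]], [425, 422, 169, [222, 217, 210]]]
198 [[621, 376, -1, [186, 152, 116]], [589, 384, 20, [238, 204, 158]], [574, 389, 24, [248, 217, 175]], [423, 418, 168, [233, 226, 218]]]
200 [[614, 372, 3, [185, 152, 117]], [604, 376, 1, [214, 180, 137]], [575, 383, 20, [236, 203, 159]], [325, 431, 267, [161, 151, 141]]]
202 [[612, 366, 2, [186, 153, 117]], [598, 371, 4, [188, 156, 118]], [328, 425, 270, [156, 132, 108]], [321, 428, 269, [128, 121, 116]]]
204 [[608, 362, 3, [186, 153, 117]], [602, 365, -2, [185, 152, 117]], [326, 421, 270, [138, 118, 102]], [317, 425, 271, [157, 152, 146]]]
206 [[604, 357, 3, [188, 154, 118]], [593, 361, 4, [185, 152, 117]], [322, 418, 271, [168, 155, 143]], [315, 421, 270, [146, 140, 134]]]
scene 10 183.4 257.4 local xyz med -0.003993027268965488 0.01977709340872144 0.10174765340645636
top 5 199.8 207.0 local xyz med -0.004625478998045047 0.015059865846177094 0.10497641109626121
```

The measured ball is at (0.439, 0.423, 0.167) against a predicted (0.440, 0.422, 0.163), so the offset model holds. The stud cap face is at local y≈0.018, which puts the pack at about +4 mm. I'll lower 61 mm, then move forward 77 mm.

```bash
python3 -m creep '0 -0.003 0.02 0 0.65;0 -0.003 0.04 0 0.65;0 -0.003 0.055 0 0.65;0 -0.003 0.061 0 0.65;0 -0.003 0.061 0 0.65;0 -0.003 0.061 0 0.65' && python3 -m creep '0.015 0 0 0 0.65;0.03 0 0 0 0.65;0.04 0 0 0 0.65;0.05 0 0 0 0.65;0.06 0 0 0 0.65;0.068 0 0 0 0.65;0.073 0 0 0 0.65;0.077 0 0 0 0.65;0.077 0 0 0 0.65;0.077 0 0 0 0.65'; python3 - <<'E'
from h import *
a,d=grab("scene","s6")
m=slice(240,270);print(get_state()["wrist_force"])
for u in range(178,204,2):
  print(u,[(pt("scene",u,v,d[v,u])*1e3).round().astype(int).tolist() for v in(246,249,252,255,258)])
E
```

```text
time: 13.52
ee_pos: [0.3346, 0.3674, 0.0616]
tcp_rot: [-3.141, -0.001, 0.289]
wrist_force: [0.4, -0.8, -0.6]
gripper_width: 0.655
grip_force: 13.3
time: 14.35
ee_pos: [0.4074, 0.3885, 0.0602]
tcp_rot: [3.141, 0.001, 0.289]
wrist_force: [-0.4, 0.1, -1.2]
gripper_width: 0.652
grip_force: 13.3
[ 0.19783668 -0.18207402 -1.59786192]
178 [[561, 433, 107], [1542, 305, -841], [649, 426, 1], [635, 430, 4], [518, 448, 109]]
180 [[549, 430, 116], [551, 432, 104], [560, 433, 85], [636, 425, 0], [514, 443, 110]]
182 [[547, 425, 115], [539, 428, 112], [536, 431, 106], [525, 435, 106], [513, 439, 108]]
184 [[544, 421, 115], [530, 425, 119], [533, 427, 106], [517, 431, 111], [518, 433, 100]]
186 [[1496, 267, -797], [528, 420, 118], [525, 423, 111], [523, 425, 102], [515, 429, 100]]
188 [[1491, 258, -798], [529, 415, 114], [517, 419, 116], [517, 421, 105], [525, 422, 88]]
190 [[1494, 248, -806], [641, 392, 3], [518, 414, 112], [515, 417, 105], [514, 419, 96]]
192 [[403, 425, 241], [640, 387, 1], [630, 391, 0], [522, 411, 95], [517, 414, 90]]
194 [[-386, 561, 1001], [396, 424, 237], [404, 424, 219], [401, 427, 214], [394, 430, 212]]
196 [[387, 420, 251], [389, 421, 241], [392, 422, 230], [401, 422, 211], [392, 426, 212]]
198 [[382, 416, 254], [385, 418, 243], [384, 419, 235], [386, 421, 224], [388, 422, 213]]
200 [[378, 413, 255], [380, 414, 245], [382, 416, 235], [388, 416, 220], [389, 418, 210]]
202 [[378, 409, 254], [379, 410, 244], [378, 412, 237], [390, 412, 216], [388, 414, 208]]
```

The ball is beside the cap at z≈0.10 and there is no side force. I'll squeeze.

```bash
python3 -m creep '0 0 0 0 0.6;0 0 0 0 0.55;0 0 0 0 0.5;0 0 0 0 0.46;0 0 0 0 0.42;0 0 0 0 0.38;0 0 0 0 0.34;0 0 0 0 0.3;0 0 0 0 0.3;0 0 0 0 0.3;0 0 0 0 0.3;0 0 0 0 0.3' 40; python3 - <<'E'
from h import *
a,d=grab("scene","s6")
for v in(252,255,258,261):
  print(v,[(pt("scene",u,v,d[v,u])*1e3).round().astype(int).tolist() for u in range(178,190,2)],a[v,178:190:2].tolist())
E
```

```text
time: 15.4
ee_pos: [0.4071, 0.3883, 0.0602]
tcp_rot: [3.141, 0.001, 0.289]
wrist_force: [-3.8, -1.9, -1.5]
gripper_width: 0.348
grip_force: 39.4
252 [[650, 426, 1], [553, 434, 92], [530, 432, 112], [526, 428, 113], [519, 424, 117], [515, 420, 118]] [[158, 119, 83], [183, 110, 67], [211, 95, 73], [235, 121, 85], [233, 177, 102], [203, 196, 149]]
255 [[526, 444, 111], [523, 440, 111], [522, 435, 109], [525, 430, 103], [517, 426, 108], [516, 422, 107]] [[165, 143, 125], [217, 207, 198], [217, 207, 200], [198, 132, 124], [208, 91, 73], [173, 119, 69]]
258 [[522, 447, 104], [515, 443, 109], [517, 438, 104], [517, 433, 101], [521, 428, 95], [514, 424, 98]] [[171, 158, 146], [171, 166, 159], [216, 211, 204], [169, 153, 145], [156, 74, 58], [169, 102, 62]]
261 [[615, 438, 2], [516, 445, 98], [507, 442, 104], [504, 437, 104], [502, 433, 104], [521, 425, 82]] [[191, 164, 135], [188, 179, 171], [222, 217, 210], [231, 225, 218], [204, 184, 171], [182, 145, 119]]
```

```bash
python3 -m creep '0 0 0 0 0.3;0 0 0 0 0.3;0 0 0 0 0.3;0 0 0 0 0.4;0 0 0 0 0.48;0 0 0 0 0.55;0 0 0 0 0.6;0 0 0 0 0.65;0 0 0 0 0.65;0 0 0 0 0.65;0 0 0 0 0.65'; python3 - <<'E'
from h import *
a,d=grab("scene","s7");b,e=grab("top","t7")
f=lambda im,u,v,w,h,k:cv2.resize(im[v:v+h,u:u+w],None,fx=k,fy=k,interpolation=cv2.INTER_CUBIC)[:,:,::-1]
cv2.imwrite("pics/c8.png",np.hstack([f(a,165,235,50,50,12)[:,:400],f(cv2.imread("pics/s5.png")[:,:,::-1],165,235,50,50,12)[:,:400]]))
E
```

```text
time: 16.37
ee_pos: [0.4078, 0.3888, 0.0605]
tcp_rot: [-3.142, -0.0, 0.289]
wrist_force: [-0.0, 0.6, -2.0]
gripper_width: 0.645
grip_force: 13.5
```

View pics/c8.png

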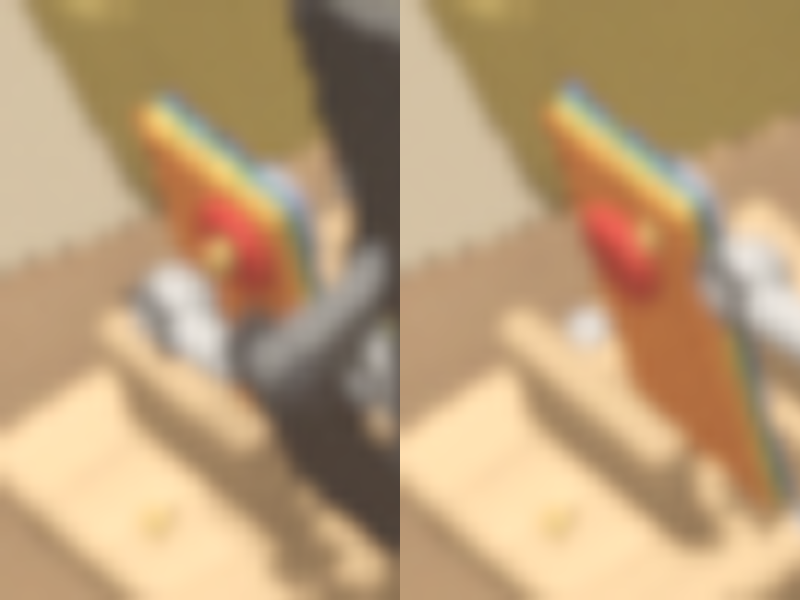

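The cap now sits visibly closer to the pack on the left (after) than on the right (before), so the stud has shut. I'll back out, rise, and check the cap's distance numerically.

```bash
python3 -m creep '-0.01 0 0 0 0.65;-0.025 0 0 0 0.65;-0.04 0 0 0 0.65;-0.06 0 0 0 0.65;-0.077 0 0 0 0.65;-0.08 0 -0.02 0 0.65;-0.08 0 -0.05 0 0.65;-0.08 0 -0.08 0 0.65;-0.08 0 -0.11 0 0.65;-0.08 0 -0.14 0 0.65;-0.08 0 -0.17 0 0.65;-0.08 0 -0.2 0 0.65;-0.08 0 -0.225 0 0.65;-0.08 0 -0.225 0 0.65;-0.08 0 -0.225 0 0.65'; python3 - <<'E'
from h import *
a,d=grab("scene","s8")
O=np.array([.5285,.4162]);X=np.array([np.cos(.2895),np.sin(.2895)]);Y=np.array([-X[1],X[0]])
for f in("scene0","s5","s8"):
  im=cv2.imread(f"pics/{f}.png").astype(int);D=np.load(f"pics/{f}.npy")
  v,u=np.mgrid[245:285,170:200];v=v.ravel();u=u.ravel()
  W=np.array([pt("scene",i,j,D[j,i]) for i,j in zip(u,v)]);lx,ly=(W[:,:2]-O)@X,(W[:,:2]-O)@Y
  c=im[v,u];ok=(W[:,2]<.113)&(W[:,2]>.06)&(abs(ly)<.035)&(lx>-.02)&(lx<.04)
  red=ok&(c[:,2]>150)&(c[:,1]<85)&(c[:,0]<85)
  ora=ok&(c[:,2]>150)&(c[:,1]>95)&(c[:,1]<125)&(c[:,0]<90)&(lx<.02)
  print(f,red.sum(),ly[red].mean(),lx[red].mean(),W[red,2].mean(),ora.sum(),np.median(ly[ora]))
E
```

```text
time: 17.72
ee_pos: [0.3313, 0.3665, 0.2872]
tcp_rot: [-3.14, -0.003, 0.289]
wrist_force: [-0.6, -0.7, -2.2]
gripper_width: 0.653
grip_force: 13.5
scene0 17 0.01792888869255414 -0.0006945044978537253 0.10078334998011435 59 0.007981457550654329
s5 14 0.019398340065026116 -0.0024492574084239715 0.10266698237100212 56 0.008248289080504283Traceback (most recent call last):
  File "<stdin>", line 7, in <module>
  File "h.py", line 9, in pt
    c,M,p=cam(n);return p+M@np.array([(u-c["cx"])/c["fx"]*d,(v-c["cy"])/c["fy"]*d,d])
          ~~~^^^
  File "h.py", line 5, in cam
    c=get_calibration(n);o=np.array(c["orientation"],float)
ValueError: time passes only in moves, steps and waits
```

```bash
sed -i 's/^def cam/from functools import lru_cache\n@lru_cache\ndef cam/' h.py; python3 - <<'E'
from h import *
O=np.array([.5285,.4162]);X=np.array([np.cos(.2895),np.sin(.2895)]);Y=np.array([-X[1],X[0]])
for f in("scene0","s5","s8"):
  im=cv2.imread(f"pics/{f}.png").astype(int);D=np.load(f"pics/{f}.npy")
  v,u=np.mgrid[245:285,170:200];v=v.ravel();u=u.ravel()
  W=np.array([pt("scene",i,j,D[j,i]) for i,j in zip(u,v)]);lx,ly=(W[:,:2]-O)@X,(W[:,:2]-O)@Y
  c=im[v,u];ok=(W[:,2]<.113)&(W[:,2]>.06)&(abs(ly)<.035)&(lx>-.02)&(lx<.04)
  red=ok&(c[:,2]>150)&(c[:,1]<85)&(c[:,0]<85)
  ora=ok&(c[:,2]>150)&(c[:,1]>95)&(c[:,1]<125)&(c[:,0]<90)&(lx<.02)
  print(f,red.sum(),ly[red].mean(),lx[red].mean(),W[red,2].mean(),ora.sum(),np.median(ly[ora]))
E
```

```text
scene0 17 0.01792888869255414 -0.0006945044978537253 0.10078334998011435 59 0.007981457550654329
s5 14 0.019398340065026116 -0.0024492574084239715 0.10266698237100212 56 0.008248289080504283
s8 9 0.013834461828871748 -0.004266771838108318 0.0998013709850551 59 0.010455328635842098
```

The cap's distance from the pack face went from about 11 mm to about 3–5 mm, so it is shut. I'll carry the pliers back to their old, clear spot.

```bash
python3 -m creep '0.005 0.03 0 0 0.65;0.01 0.06 0 0 0.65;0.014 0.09 0 0 0.65;0.018 0.12 0 0 0.65;0.023 0.15 0 0 0.65;0.027 0.18 0 0 0.65;0.032 0.21 0 0 0.65;0.036 0.24 0 0 0.65;0.041 0.27 0 0 0.65;0.045 0.3 0 0 0.65;0.05 0.33 0 0 0.65;0.045 0.36 0 0.005 0.65;0.025 0.39 0 0.01 0.65;0.01 0.42 0 0.015 0.65;-0.01 0.45 0 0.02 0.65;-0.03 0.48 0 0.023 0.65;-0.05 0.51 0 0.023 0.65;-0.07 0.54 0 0.023 0.65;-0.085 0.565 0 0.023 0.65;-0.1 0.59 0 0.023 0.65' && python3 -m creep '0 0 0 0 0.65;0 0 0 0 0.65'
```

```text
time: 19.43
ee_pos: [0.4009, -0.2287, 0.2825]
tcp_rot: [-3.138, 0.003, 0.265]
wrist_force: [0.3, 0.5, -1.5]
gripper_width: 0.653
grip_force: 13.5
time: 19.6
ee_pos: [0.4014, -0.2283, 0.2827]
tcp_rot: [-3.138, 0.003, 0.262]
wrist_force: [-0.2, -0.4, -1.9]
gripper_width: 0.65
grip_force: 13.5
```

```bash
python3 -m creep '-0.01 0.02 0 0 0.65;-0.015 0.03 0.02 0 0.65;-0.015 0.03 0.05 0 0.65;-0.015 0.03 0.08 0 0.65;-0.015 0.03 0.11 0 0.65;-0.015 0.03 0.14 0 0.65;-0.015 0.03 0.17 0 0.65;-0.015 0.03 0.2 0 0.65;-0.015 0.03 0.23 0 0.65;-0.015 0.03 0.255 0 0.65;-0.015 0.03 0.275 0 0.65;-0.015 0.03 0.29 0 0.65;-0.015 0.03 0.3 0 0.65;-0.015 0.03 0.3 0 0.65;-0.015 0.03 0.3 0 0.65'
```

```text
time: 20.85
ee_pos: [0.3961, -0.2597, -0.0152]
tcp_rot: [-3.14, 0.001, 0.267]
wrist_force: [-0.1, -0.5, -1.4]
gripper_width: 0.648
grip_force: 13.5
```

```bash
python3 -m creep '0 0 0.003 0 0.65;0 0 0.006 0 0.65;0 0 0.009 0 0.65;0 0 0.009 0 0.65;0 0 0.009 0 0.65'
```

```text
time: 21.27
ee_pos: [0.3966, -0.2611, -0.0233]
tcp_rot: [3.141, -0.0, 0.266]
wrist_force: [-0.1, -0.3, -1.1]
gripper_width: 0.653
grip_force: 13.5
```

```bash
python3 -m creep '0 0 0.002 0 0.65;0 0 0.004 0 0.65;0 0 0.004 0 0.65;0 0 0.004 0 0.65'; python3 -m creep '0 0 0.001 0 0.65;0 0 0.002 0 0.65;0 0 0.002 0 0.65;0 0 0.002 0 0.65'
```

```text
time: 21.6
ee_pos: [0.3964, -0.2609, -0.0277]
tcp_rot: [-3.141, 0.0, 0.266]
wrist_force: [-0.1, 0.9, -2.0]
gripper_width: 0.653
grip_force: 13.5
time: 21.93
ee_pos: [0.3965, -0.261, -0.0296]
tcp_rot: [-3.141, 0.0, 0.266]
wrist_force: [-0.7, -1.0, -2.3]
gripper_width: 0.651
grip_force: 13.5
```

```bash
python3 -m creep '0 0 0.001 0 0.65;0 0 0.001 0 0.65;0 0 0.001 0 0.65'; python3 -m creep '0 0 0.001 0 0.65;0 0 0.001 0 0.65;0 0 0.001 0 0.65'
```

```text
time: 22.18
ee_pos: [0.3966, -0.261, -0.0305]
tcp_rot: [3.142, -0.0, 0.266]
wrist_force: [1.0, -0.2, -1.9]
gripper_width: 0.651
grip_force: 13.5
time: 22.43
ee_pos: [0.3967, -0.2611, -0.0306]
tcp_rot: [-3.142, 0.0, 0.266]
wrist_force: [-2.5, 1.8, 5.7]
gripper_width: 0.648
grip_force: 13.3
```

Touchdown at 5.7 N. I'll let go gently, then rise.

```bash
python3 -m creep '0 0 0 0 0.67;0 0 0 0 0.7;0 0 0 0 0.74;0 0 0 0 0.8;0 0 0 0 0.87;0 0 0 0 0.9;0 0 0 0 0.9' && python3 -m creep '0 0 -0.005 0 0.9;0 0 -0.015 0 0.9;0 0 -0.03 0 0.9;0 0 -0.06 0 0.9;0 0 -0.09 0 0.9;0 0 -0.12 0 0.9;0 0 -0.15 0 0.9;0 0 -0.18 0 0.9;0 0 -0.18 0 0.9' && python3 -m creep '-0.02 0.03 0 0 0.9;-0.04 0.06 0 0 0.9;-0.06 0.09 0 0 0.9;-0.08 0.12 0 0 0.9;-0.1 0.15 0 0 0.9;-0.12 0.18 0 0 0.9;-0.14 0.21 0 0 0.9;-0.15 0.24 0 0 0.9;-0.17 0.27 0 0 0.9;-0.18 0.3 0 0 0.9;-0.18 0.3 0 0 0.9;-0.18 0.3 0 0 0.9'; python3 - <<'E'
from h import *
grab("top","t9");b=cv2.imread("pics/top0.png").astype(int);e=cv2.imread("pics/t9.png").astype(int)
for im in(b,e):
  m=(im[...,2]>150)&(im[...,1]<90)&(im[...,0]<90);m[:,:390]=0;m[:,445:]=0;m[:230]=0;m[290:]=0
  v,u=np.nonzero(m);print(len(u),u.mean(),v.mean(),u.min(),u.max(),v.min(),v.max())
d=np.load("pics/t9.npy")
for j,i in [(403,228),(404,228),(419,224),(418,224),(416,241),(412,255),(430,262)]: print(j,i,e[i,j].tolist(),(pt("top",j,i,d[i,j])*1e3).round())
E
```

```text
time: 23.02
ee_pos: [0.3967, -0.2611, -0.0315]
tcp_rot: [3.141, -0.0, 0.266]
wrist_force: [0.0, 0.4, 0.1]
gripper_width: 0.903
grip_force: 0.0
time: 23.77
ee_pos: [0.4008, -0.264, 0.1568]
tcp_rot: [3.131, -0.008, 0.266]
wrist_force: [1.7, -0.4, 1.6]
gripper_width: 0.902
grip_force: 0.0
time: 24.77
ee_pos: [0.301, -0.5989, 0.1483]
tcp_rot: [-3.141, -0.0, 0.264]
wrist_force: [0.0, 1.3, -0.1]
gripper_width: 0.897
grip_force: 0.0
241 420.32365145228215 260.0871369294606 410 432 244 277
187 420.8663101604278 257.0534759358289 410 431 244 274
403 228 [186, 197, 203] [ 497. -206.   19.]
404 228 [163, 175, 184] [ 497. -209.   20.]
419 224 [195, 205, 212] [ 511. -257.   22.]
418 224 [171, 179, 186] [  87.  101. 1760.]
416 241 [136, 202, 237] [ 454. -245.   28.]
412 255 [35, 55, 245] [ 410. -234.   20.]
430 262 [45, 60, 225] [ 389. -290.   22.]
```

```bash
python3 -c "
from plant import *
print(sign_off())"
```

```text
the job is handed in; nothing more can be done
None
```

I squeezed the stud with the pliers and it reads shut by camera depth (cap about 11 mm from the pack before, 3–5 mm after). I then laid the pliers flat and open back at their starting spot and handed the job in at about 25 s; no verdict came back, and I did not check the bystanders in a final picture.

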